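# Build up the belt-tensioner stud: spacer, washer, bushing

## Task

Rebuild the belt tensioner: thread the aluminium spacer, then the dark steel washer, then the flanged brass bushing (flange down) onto the upright stud of the bracket, one after another. Then press the stack straight down until the rubber ring under it is fully home against the bracket, and let go. Work by feel and gently (more than 40 N on the bracket or stud spoils it) and leave the other things on the bench where they are.

Things in the scene. Friction and masses are not known exactly. Their poses are not given: they have to be found in the camera images.
- slot (a point): Centre of the slot in the bracket's flat top; z up, y along the slot. A fixed plain steel stud, 18 mm thick, stands up out of the slot, its top 47 mm above this point, the last 2 mm bevelled to 15 mm. It may stand anywhere along the slot, up to 15 mm either way along y (0 along x): where is not measured, it must be felt or seen. It does not give under the allowed forces.
- spacer_c (a point): Loose aluminium spacer sleeve, outside diameter 42 mm, through bore 20.5 mm, 18 mm tall, 50 g, standing on the bench, bore upright. Point at its centre, 9 mm above its underside; z along the bore. Goes on first. At home this point is 13 mm above the slot point.
- washer_c (a point): Loose thick dark steel washer, outside diameter 52 mm, bore 20.5 mm, 8 mm thick, 90 g, lying flat on the bench. Point at its centre, 4 mm above its underside; z along the bore. Goes on second. At home 26 mm above the slot point.
- bushing_c (a point): Loose brass bushing, bore 20.5 mm, 22 mm tall, 140 g: a flange 46 mm across and 4 mm thick at the bottom, above it a barrel 36 mm across. Stands on its flange. Point at its centre, 11 mm above its underside; z along the bore, flange at -z. Goes on last. At home 41 mm above the slot point, its top then 5 mm above the stud's top.
- bracket: Fixed tensioner bracket, 100 x 150 mm, 30 mm thick; origin under its centre, 30 mm below the slot point. Bolt heads near its corners are 5 mm tall. Round the stud a black rubber ring, 40 mm wide, 4 mm thick, sits 5 to 8 mm (unknown) above its top face; it slides down when pushed with about 8 N (plus 0.15 N per mm/s), stays there, and is home on the face: then the push rises steeply.
- spanner: Steel spanner 170 mm long lying on the bench; bystander, leave alone.
- old_bearing: Worn bright steel bearing ring, 44 mm across, bore 18 mm, 12 mm tall; origin at its underside; bystander, not part of the stack, leave alone.
- spray_can: Grey and black spray can with red cap, 60 mm across, 170 mm tall; origin at its underside; bystander.
- oil_filter: Yellow oil filter, 72 mm across, 84 mm tall; origin at its underside; bystander.
- carton: Red parts carton 70 x 110 x 60 mm; origin at its underside; bystander.
- socket: Steel wrench socket, 24 mm across, 30 mm tall; origin at its underside; bystander.
- screwdriver: Screwdriver lying on the bench; bystander.

How it is judged (in metres and radians):
On the way, in this order (a step that is already met when the one before it is completed fails the run):
1. the spacer is threaded on the stud, down on the rubber ring (horizontal distance between spacer_c and slot below 0.0185 m and z of spacer_c in the frame of slot between 0.01 and 0.024 m), for 0.2 s.
2. the washer is threaded on top of the spacer (horizontal distance between washer_c and slot below 0.0185 m and z of washer_c in the frame of spacer_c above 0.009 m and z of washer_c in the frame of slot between 0.022 and 0.0375 m), for 0.2 s.
3. the bushing is threaded on top of the washer (horizontal distance between bushing_c and slot below 0.0185 m and z of bushing_c in the frame of slot between 0.037 and 0.0535 m), for 0.2 s.
At the end, for the whole second after the job is handed in: Spacer, washer and bushing (flange down) stand on the stud in that order from the bottom, upright within 7 degrees, centred on one another within 5 mm and 1.7 mm (spacer) or 2 mm from their home heights, 13, 26 and 41 mm above the slot point; nothing is held (horizontal distance between each of spacer_c, washer_c, bushing_c and slot below 0.0185 m and horizontal distance between spacer_c and washer_c below 0.005 m and horizontal distance between washer_c and bushing_c below 0.005 m and z of spacer_c in the frame of slot between 0.011 and 0.0147 m and z of washer_c in the frame of slot between 0.024 and 0.028 m and z of bushing_c in the frame of slot between 0.039 and 0.043 m and angle between each of spacer_c, washer_c, bushing_c's own z axis and vertical below 0.12 rad and contact force between the fingers and bracket below 0.1 N); the robot touches nothing.
It fails at once if more than 40 N on the bracket, its stud or rubber ring (contact force between anything else and bracket above 40 N).
It fails at once if another thing on the bench is moved more than 30 mm (distance of any of spanner, old_bearing, spray_can, oil_filter, carton, socket, screwdriver from where it was at the start of the episode above 0.03 m).
It also fails if it takes over 72 s, if anything falls off the work surface, if the arm or the gripper's body presses on something with over 40 N, if the wrist force passes 120 N, or if a joint passes its speed limit or range.

## Robot

A 6-joint arm with a two-finger parallel gripper is mounted at the origin on the work surface. World frame = base frame: x ahead of the robot, y to its left, z up, the work surface at z = 0. Lengths are in mm, angles in rad, forces in N, time in s.
With the tool pointing down it reaches from about 250 to 725 mm from the base axis. Payload 4 kg.
Tool frame: the origin (TCP) lies at the very end of the fingers, on their centre line; the grasp point (between the pads) lies 19 mm behind it; z points along the fingers, y is the line along which they close (so a half turn about z gives the same grasp; the last joint's range is limited). The gripper opens to 85 mm and grips with 20 to 120 N. Pads are 22 mm wide; open, the fingers measure 114 mm over their backs; the gripper's body (76 mm by 85 mm) begins 54 mm behind the grasp point. The pads swing forward as they close: fully open they stand 13 mm farther back than shut.
Start: joints at [1.303, 0.241, 0.005, 1.335, 0, 1.571], TCP at [132.303, 482.178, 231.306] pointing down, gripper open.
Joint ranges: [-2.72, 2.72], [-1.05, 1.87], [-1.09, 1.28], [-1.99, 2.15], [-1.42, 1.44], [-3.14, 3.14]. Speed limits (rad/s): [2.79, 2.79, 3.14, 3.14, 3.14, 3.14].

## Interface

Orientations are given as a unit quaternion [w, x, y, z].
In Python, from plant import arm gives the robot as it stands. Calls block until the motion is done:
- arm.reach(position, orientation): joint-space move of the TCP to a pose.
- arm.move_straight(position, ori=None, vel=150, max_force=None): straight line of the TCP; ori=None keeps the orientation; vel is the mean speed in mm/s. With max_force (N) it stops when the force on the tool has changed by that much, and returns True; else False.
- arm.goto_joints(angles): joint-space move.
- arm.open() and arm.clamp(grasp_force=None): open the fingers fully, or close them until they stop; grasp_force is the grip in N (None keeps the last).
- arm.wait(seconds).
- arm.ik(position, orientation): joint angles nearest the present ones, or None.
- arm.read_camera(name): name is "scene" or "side" or "wrist"; returns a dict with "frame" (400x640x3 uint8, red, green, blue), "intrinsics" (3x3 intrinsics, pixels), "dist" ([k1, k2, p1, p2, k3] as OpenCV has them; the pictures are not rectified), "R" (3x3) and "t" (3): a world point X has camera coordinates R X + t; the wrist camera has in their place "T_tool_cam" (4x4, takes a point from camera to tool coordinates, whose origin is the TCP and whose axes are the flange's). Camera axes: x right, y down, z forward; pixel columns grow to the right and rows downward; lengths in mm; the calibration is good to about 2 mm. A picture is of the moment at which its call begins: read the wrist's pose just before it. There is no depth.
A pose or a line that the arm cannot do raises arm.PlanningError and nothing moves.
- arm.finish_job(): hands the job in; it is judged then, once.
Readings, each from a call of its own:
- arm.read_clock(): time.
- arm.read_joint_pos(): joint angles.
- arm.read_qd(): joint speeds.
- arm.read_effort(): joint torques, N m.
- arm.read_tool_pos(): TCP position.
- arm.read_ee_rot(): TCP orientation.
- arm.read_force(): force on the tool from outside, world axes, zero at the start.
- arm.read_torque(): the same for the moment, N m.
- arm.read_grip_width(): opening from 0.0 (shut) to 1.0 (fully open).
- arm.read_grip_force(): force on a finger pad.
Only numpy, scipy, OpenCV 4.12 (cv2) and the standard library are available. Lean on these libraries where they do the work, as an engineer would, in place of code of your own. Each camera call takes 0.05 s, during which the arm holds its last target. There are 200 camera calls.

## Working session

There is one attempt and no reset: what is moved stays moved. The work goes in short steps, each a Python script; the robot and the scene stay as the last script left them, time stands still between calls to the robot, and variables do not carry over. Pictures are saved under pics/ and viewed, at most 10 in all, crops included, and the job is handed in when it is done.

```bash
ls; mkdir -p pics; python3 - <<'E'
from plant import arm
import cv2, numpy as np
for n in ("scene","side","wrist"):
    c=arm.read_camera(n); cv2.imwrite(f"pics/{n}0.png",c["frame"][:,:,::-1])
    np.savez(f"pics/{n}0.npz",**c)
    print(n,c["intrinsics"].round(1).tolist() if hasattr(c["intrinsics"],'round') else c["intrinsics"],c["dist"]); print({k:np.round(c[k],3).tolist() for k in c if k in("R","t","T_tool_cam")})
print(arm.read_ee_rot(),arm.read_clock())
E
```

```text
pics
scene [[437.1, 0.0, 319.3], [0.0, 437.1, 188.7], [0.0, 0.0, 1.0]] [-0.10396089  0.          0.          0.          0.        ]
{'R': [[-0.508, 0.861, -0.013], [0.447, 0.251, -0.858], [-0.736, -0.442, -0.513]], 't': [255.841, -193.681, 1679.011]}
side [[361.7, 0.0, 315.8], [0.0, 361.7, 199.8], [0.0, 0.0, 1.0]] [-0.02738558  0.          0.          0.          0.        ]
{'R': [[0.994, -0.109, -0.015], [-0.092, -0.741, -0.666], [0.062, 0.663, -0.746]], 't': [-521.884, 105.406, 792.773]}
wrist [[285.4, 0.0, 316.3], [0.0, 285.4, 198.9], [0.0, 0.0, 1.0]] [-0.04979808  0.          0.          0.          0.        ]
{'T_tool_cam': [[-0.0, -0.944, -0.329, 84.046], [1.0, 0.0, -0.001, 0.293], [0.001, -0.329, 0.944, -143.457], [0.0, 0.0, 0.0, 1.0]]}
[-1.00836893e-04  1.33514280e-01  9.91046550e-01 -8.14596414e-04] 0.15
```

View pics/scene0.png

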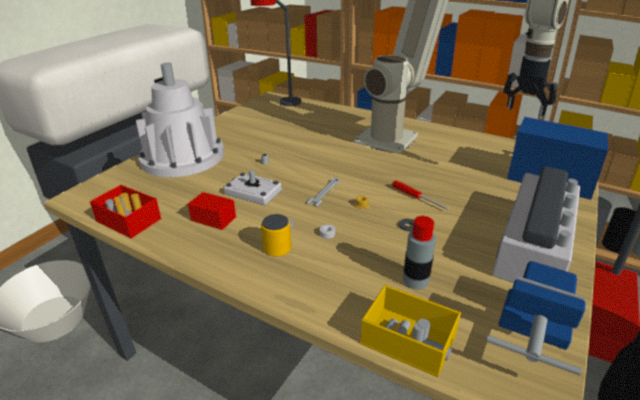

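View pics/side0.png

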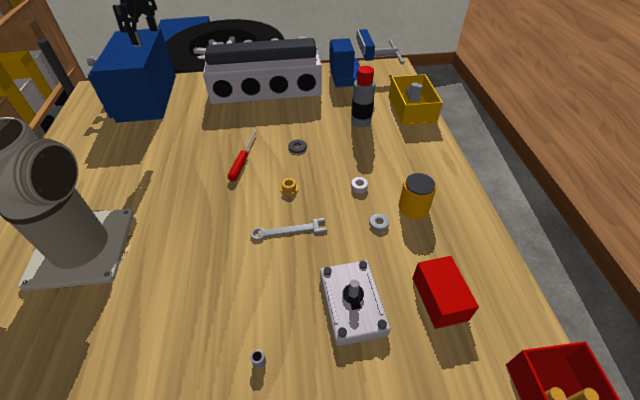

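The scene view shows the bracket at about (252,186) and the bushing at (362,202). It also shows a ring at (327,231), and the dark washer at (407,224) behind the can. The side view shows the washer at (297,146), the bushing at (289,187), a ring at (360,185), a second ring at (378,222) and the stud top at (353,284).

```bash
cat > h.py <<'E'
import numpy as np, cv2
from scipy.spatial.transform import Rotation as Ro
def rays(c,px,tool=None):
    px=np.atleast_2d(px).astype(float)
    n=cv2.undistortPoints(px[:,None],np.array(c["intrinsics"]),np.array(c["dist"]))[:,0]
    d=np.c_[n,np.ones(len(n))]
    if tool is None:
        R,t=np.array(c["R"]),np.array(c["t"]); return -R.T@t,d@R
    p,q=tool; Rt=Ro.from_quat(np.roll(q,-1)).as_matrix(); T=np.array(c["T_tool_cam"])
    return np.array(p)+Rt@T[:3,3], d@(Rt@T[:3,:3]).T
def plane(c,px,z,tool=None):
    o,d=rays(c,px,tool); return o+d*((z-o[2])/d[:,2])[:,None]
E
python3 - <<'E'
from h import *
s=dict(np.load("pics/side0.npz")); g=dict(np.load("pics/scene0.npz"))
np.set_printoptions(suppress=True,precision=1)
for n,p,z in [("washer",(297,146),6),("bush",(289,187),15),("ringA",(360,185),12),("ringB",(378,222),10),("studtop",(353,284),77),("bolt1",(327,270),35),("bolt2",(363,265),35),("bolt3",(381,324),35),("bolt4",(342,332),35),("filter",(417,184),84),("can",(365,73),170),("socket",(258,355),30),("sp1",(257,236),4),("sp2",(322,226),4)]:
    print(n,plane(s,p,z)[0])
for n,p,z in [("washer",(407,224),6),("bush",(362,202),15),("ring",(327,231),12),("studtop",(252,173),77),("can",(424,222),170)]: print("scene",n,plane(g,p,z)[0])
f=s["frame"][:,:,::-1]
a=cv2.resize(f[120:250,260:420],None,fx=4.5,fy=4.5,interpolation=cv2.INTER_CUBIC); cv2.imwrite("pics/c1.png",a)
E
```

```text
washer [503.2 275.9   6. ]
bush [471.8 112.6  15. ]
ringA [646.  100.7  12. ]
ringB [664.7 -16.6  10. ]
studtop [ 570.7 -198.7   77. ]
bolt1 [ 532.3 -140.4   35. ]
bolt2 [ 604.2 -137.7   35. ]
bolt3 [ 612.3 -259.4   35. ]
bolt4 [ 542.1 -265.5   35. ]
filter [751.6  20.4  84. ]
can [695.7 350.5 170. ]
socket [ 396.3 -286.3   30. ]
sp1 [392.  -18.3   4. ]
sp2 [538.5  -8.    4. ]
scene washer [503.9 276.8   6. ]
scene bush [476.5 127.5  15. ]
scene ring [645.3 107.   12. ]
scene studtop [ 581.  -185.4   77. ]
scene can [704.6 374.8 170. ]
```

View pics/c1.png

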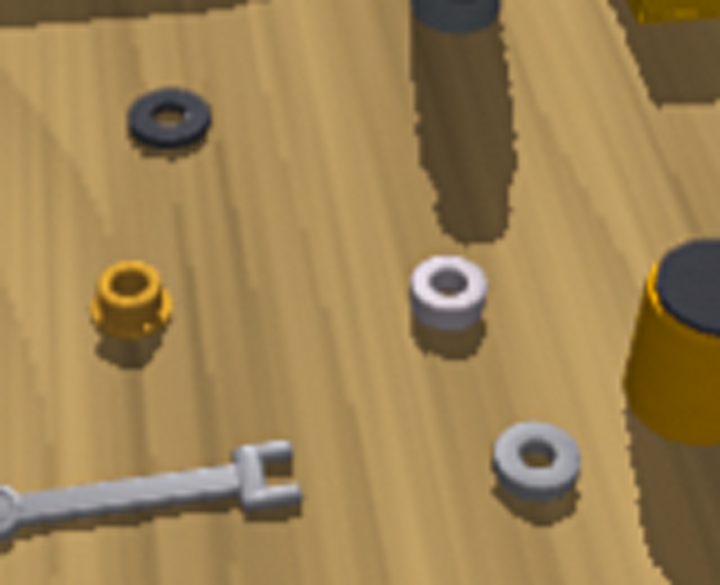

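The taller pale ring at (360,185) is the spacer and the flatter grey ring at (378,222) is the old bearing. I'll tour the washer, bushing, stud and spacer with the wrist camera, finishing over the spacer.

```bash
python3 - <<'E'
from plant import arm
from h import *
Q=[0,0,1,0]; tiles=[]
for n,x,y,z in [("washer",503,276,8),("bushing",474,119,22),("stud",573,-198,77),("spacer",645,104,18)]:
    arm.reach([x,y,z+100],Q)
    p,q=arm.read_tool_pos(),arm.read_ee_rot()
    c=arm.read_camera("wrist"); np.savez(f"pics/w_{n}.npz",p=p,q=q,**c)
    print(n,np.round(p,1),np.round(q,3),arm.read_clock())
    tiles.append(cv2.resize(c["frame"][100:300,183:450,::-1],(400,300),interpolation=cv2.INTER_CUBIC))
cv2.imwrite("pics/tour.png",np.vstack([np.hstack(tiles[:2]),np.hstack(tiles[2:])]))
E
```

```text
washer [502.6 276.9 108.4] [ 0.    -0.001  1.     0.   ] 1.825
bushing [474.5 119.5 122.7] [ 0.001 -0.     1.     0.   ] 2.5583
stud [ 573.  -196.5  176.5] [-0.    -0.001  1.     0.   ] 3.8833
spacer [645.2 103.  118.4] [ 0.     0.001  1.    -0.   ] 5.1333
```

View pics/tour.png

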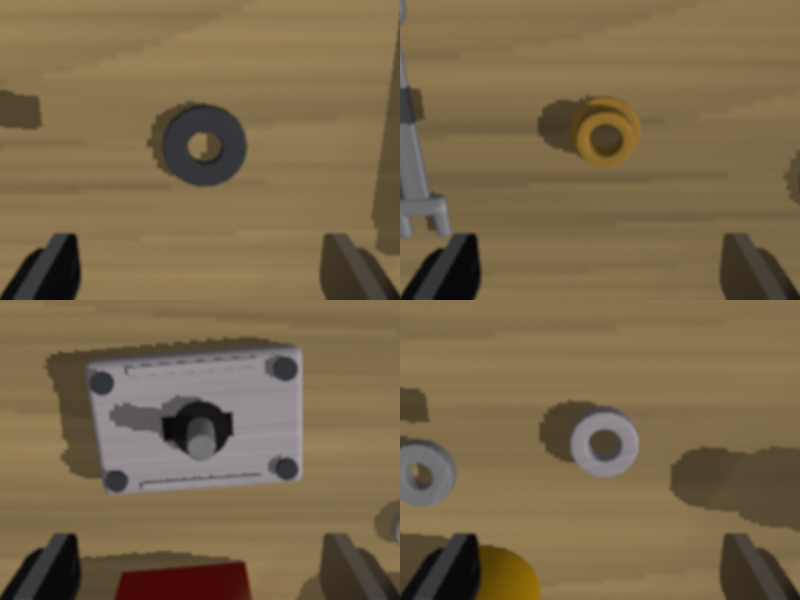

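The tour shows each part near the middle of its tile: washer (205,145), bushing (605,138), stud top (202,447), spacer (605,442). The bracket bolts are at (102,383), (285,368), (287,468) and (116,480). Next I'll segment these to sub-pixel accuracy.

```bash
python3 - <<'E'
from h import *
np.set_printoptions(suppress=True,precision=1)
def cen(ct): M=cv2.moments(ct); return np.array([M["m10"],M["m01"]])/M["m00"]
C={}
for n,z,seed in [("washer",8,(205,145)),("bushing",22,(605-400,138)),("spacer",18,(205,142))]:
    w=dict(np.load(f"pics/w_{n}.npz")); f=w["frame"]; T=(w["p"],w["q"])
    s=8; u0,v0=int(183+seed[0]/1.498)-40,int(100+seed[1]/1.5)-40
    big=cv2.resize(f[v0:v0+80,u0:u0+80],None,fx=s,fy=s,interpolation=cv2.INTER_CUBIC)
    hsv=cv2.cvtColor(big,cv2.COLOR_RGB2HSV); H,S,V=cv2.split(hsv)
    m={"washer":(S<70)&(V<120),"bushing":(S>185)&(V>95),"spacer":(S<50)&(V>130)}[n].astype(np.uint8)*255
    ct,hi=cv2.findContours(m,cv2.RETR_CCOMP,cv2.CHAIN_APPROX_NONE)
    for k,c in enumerate(ct):
        a=cv2.contourArea(c)
        if a<1500: continue
        px=c[:,0]/s-0.5+0.5/s+[u0,v0]
        hole=hi[0][k][3]>=0
        zz=z if hole or n=="spacer" else z/2
        P=plane(w,px,zz,T)[:,:2].astype(np.float32)
        A,l=cen(P.reshape(-1,1,2)),cv2.minAreaRect(P)[1]
        (x,y),r=cv2.minEnclosingCircle(P)
        print(n,"hole" if hole else "outer","cen",A,"minrect",np.array(l),"encl",np.array([x,y]),r*2)
w=dict(np.load("pics/w_stud.npz"));f=w["frame"];T=(w["p"],w["q"])
g=cv2.cvtColor(f,cv2.COLOR_RGB2GRAY)
print(g[176:210:1,306:330])
tp=lambda x,y:(183+x/1.498-.17,100+(y)/1.5-.17)
print("stud",plane(w,tp(202,147),77,T)[0])
b=plane(w,[tp(102,82),tp(285,68),tp(287,167),tp(116,180)],35,T);print(b,b.mean(0))
E
```

```text
washer outer cen [503.7 279.2] minrect [51.4 52.3] encl [503.7 279.1] 52.590274810791016
washer hole cen [502.1 279.2] minrect [19.3 20.5] encl [501.8 279.2] 20.62396240234375
spacer outer cen [644.2 105.9] minrect [39.8 39.6] encl [644.7 106.3] 41.381858825683594
spacer hole cen [643.9 106. ] minrect [22.8 22. ] encl [643.8 106.1] 23.463640213012695
[[ 18  19  18  18  19  22  22  23  23  24  24  25  24  23  23  22  23  23
   23  22  24  22  22  22]
 [ 14  14  14  14  17  20  24  26  27  31  32  32  31  28  26  24  22  22
   23  23  22  24  22  23]
 [ 14  14  15  14  14  20  29  36  40  43  45  45  44  44  39  33  28  23
   22  24  23  23  23  24]
 [ 14  14  12  15  22  30  40  47  50  53  55  55  57  57  54  50  42  32
   25  23  24  22  22  22]
 [ 12  15  15  22  34  44  50  53  55  57  58  59  62  64  65  66  61  50
   35  25  23  23  23  23]
 [ 15  12  20  32  45  51  55  57  57  57  58  59  63  67  71  75  74  67
   51  33  24  24  24  23]
 [ 11  16  27  41  51  55  56  55  57  57  57  59  62  68  72  77  80  79
   67  44  26  22  25  22]
 [ 14  18  33  46  54  56  56  56  57  5
[... 2135 characters left out ...]
112 113 114 116 123
  131 135 141 145 147 147]
 [148 148 146 140 131 119 108 105 108 108 109 110 112 113 116 118 124 132
  140 143 144 145 145 145]
 [146 145 146 144 141 133 123 116 114 111 111 114 116 119 126 131 134 139
  143 144 144 144 144 144]
 [144 143 144 143 143 141 137 133 130 127 127 129 130 133 138 141 143 144
  145 145 145 145 145 145]
 [144 144 144 144 145 145 144 143 142 141 140 141 142 143 145 145 145 146
  146 146 146 146 146 146]
 [145 145 145 145 146 145 146 146 146 146 145 146 145 145 146 146 146 146
  145 146 146 146 146 146]]
stud [ 572.3 -195.4   77. ]
[[ 540.7 -262.6   35. ]
 [ 531.2 -140.3   35. ]
 [ 601.7 -134.2   35. ]
 [ 612.1 -257.6   35. ]] [ 571.4 -198.7   35. ]
```

```bash
cat >> h.py <<'E'
def seg(f,n,u,v,s=8):
    """contours (hole flag, px) of the part around pixel u,v"""
    u0,v0=int(u)-40,int(v)-40
    big=cv2.resize(f[v0:v0+80,u0:u0+80],None,fx=s,fy=s,interpolation=cv2.INTER_CUBIC)
    H,S,V=cv2.split(cv2.cvtColor(big,cv2.COLOR_RGB2HSV))
    m={"washer":(S<70)&(V<120),"bushing":(S>170)&(V>80),"spacer":(S<50)&(V>130)}[n].astype(np.uint8)*255
    ct,hi=cv2.findContours(m,cv2.RETR_CCOMP,cv2.CHAIN_APPROX_NONE)
    return [(hi[0][k][3]>=0,c[:,0]/s-.5+.5/s+[u0,v0]) for k,c in enumerate(ct) if cv2.contourArea(c)>1500]
def report(w,n,z,u,v):
    T=(w["p"],w["q"])
    for hole,px in seg(w["frame"],n,u,v):
        P=plane(w,px,z,T)[:,:2].astype(np.float32); M=cv2.moments(P.reshape(-1,1,2))
        print(n,"hole" if hole else "outer",np.round([M["m10"]/M["m00"],M["m01"]/M["m00"]],1),"size",np.round(np.ptp(P,0),1))
E
python3 - <<'E'
from plant import arm
from h import *
w=dict(np.load("pics/w_bushing.npz"))
report(w,"bushing",22,321,192); print("byhand",plane(w,(320.8,191.9),22,(w["p"],w["q"])))
f=w["frame"]; print(cv2.cvtColor(f[180:204:2,308:336:2],cv2.COLOR_RGB2HSV)[:,:,1:].tolist()[4:8])
Q=[0,0,1,0]
arm.move_straight([644,106,40],Q); print("hit",arm.move_straight([644,106,5],Q,vel=60,max_force=8))
arm.clamp(40); print(arm.read_grip_width(),arm.read_grip_force(),arm.read_tool_pos())
arm.open(); arm.move_straight([644,106,118],Q); arm.wait(.3)
p,q=arm.read_tool_pos(),arm.read_ee_rot(); c=arm.read_camera("wrist"); np.savez("pics/w_sp2.npz",p=p,q=q,**c)
w=dict(np.load("pics/w_sp2.npz")); print(p,arm.read_clock(),arm.read_force()); report(w,"spacer",18,320,195)
E
```

```text
bushing outer [465.  121.9] size [41.7 39.9]
bushing hole [469.  122.8] size [21.1 20.3]
bushing hole [453.4 114.2] size [14.5 22.2]
byhand [[468.85178455 123.36389831  22.        ]]
[[[172, 148], [152, 109], [112, 73], [112, 73], [112, 73], [108, 73], [107, 74], [110, 74], [110, 74], [108, 73], [117, 74], [168, 102], [177, 130], [176, 139]], [[172, 144], [138, 89], [109, 75], [111, 76], [112, 75], [111, 76], [111, 76], [112, 75], [112, 75], [109, 75], [112, 75], [161, 81], [176, 122], [173, 137]], [[174, 145], [151, 88], [111, 76], [109, 77], [107, 76], [109, 77], [113, 77], [109, 77], [109, 77], [111, 76], [126, 73], [170, 72], [176, 116], [174, 136]], [[176, 148], [173, 100], [133, 75], [116, 75], [112, 75], [109, 75], [109, 75], [107, 76], [112, 75], [124, 74], [158, 68], [177, 69], [177, 114], [174, 135]]]
hit False
0.46557838909794647 40.61427550390363 [644.59518354 106.11273864   5.86465767]
[643.51046199 105.90968119 116.97747995] 8.7917 [-0.01384468 -0.19649485  1.16401644]
spacer outer [644.2 106.8] size [39.8 39.7]
spacer hole [644.1 106.9] size [22.9 21.9]
```

Clamping centred the part, which gives a camera y bias of +0.75 mm. That puts the true stud at about (572.4, -196.7). I'll pick up the spacer and thread it.

```bash
cat >> h.py <<'E'
from plant import arm
Q=[0,0,1,0]; STUD=np.array([572.4,-196.7])
def goto(p,vel=150,settle=.25):
    """straight move, then remove the steady tracking error"""
    p=np.array(p,float); arm.move_straight(list(p),Q,vel=vel); arm.wait(settle)
    e=p-arm.read_tool_pos()
    if np.linalg.norm(e)>.2: arm.move_straight(list(p+e),Q,vel=20); arm.wait(.15)
    return e
def pick(xy,z,grip):
    arm.reach([*xy,z+60],Q); arm.move_straight([*xy,z+20],Q); print("hit",arm.move_straight([*xy,z],Q,vel=60,max_force=8))
    arm.clamp(grip); t=np.array(arm.read_tool_pos()); print("grip",arm.read_grip_width(),arm.read_grip_force(),t.round(1)); return t
def thread(off,zup,zend,force=6,tries=((0,0),(1.5,0),(-1.5,0),(0,1.5),(0,-1.5),(1.5,1.5),(-1.5,1.5),(1.5,-1.5),(-1.5,-1.5)),zok=None):
    for d in tries:
        t=STUD+off+d; e=goto([*t,zup],60)
        hit=arm.move_straight([*(t+e[:2]),zend],Q,vel=30,max_force=force)
        z=arm.read_tool_pos(); print("try",d,hit,np.round(z,1),np.round(arm.read_force(),1),arm.read_clock())
        if z[2]<zok: return True
    return False
E
python3 - <<'E'
from h import *
t=pick([644,106],5,50)
off=np.array([t[0]-644.1,0]); zb=t[2]   # part underside is zb below TCP
arm.move_straight([t[0],t[1],120],Q,vel=200); arm.reach([*(STUD+off),120],Q)
print(zb,thread(off,80+zb,40+zb,zok=65+zb))
E
```

```text
hit False
grip 0.46174926499627994 50.64457219094038 [644.7 106.1   5.8]
try (0, 0) False [ 572.8 -196.6   46. ] [ 0.6 -0.2 -1.4] 15.2583
5.810985490536099 True
```

```bash
python3 - <<'E'
from h import *
p=arm.read_tool_pos()
print(arm.move_straight([572.8,-196.7,43.5],Q,vel=10,max_force=5),arm.read_tool_pos(),arm.read_force())
arm.open(); arm.wait(.1); print(arm.read_force())
arm.move_straight([572.8,-196.7,150],Q,vel=200); arm.wait(.2)
p,q=arm.read_tool_pos(),arm.read_ee_rot(); c=arm.read_camera("wrist"); np.savez("pics/w_s1.npz",p=p,q=q,**c)
cv2.imwrite("pics/s1.png",cv2.resize(c["frame"][100:300,183:450,::-1],(534,400),interpolation=cv2.INTER_CUBIC)); print(arm.read_clock())
E
```

```text
True [ 572.84902352 -196.57360083   45.60894197] [0.03649952 0.15320941 4.08033488]
[ 0.84873028  0.62022926 -0.63591292]
17.0083
```

View pics/s1.png

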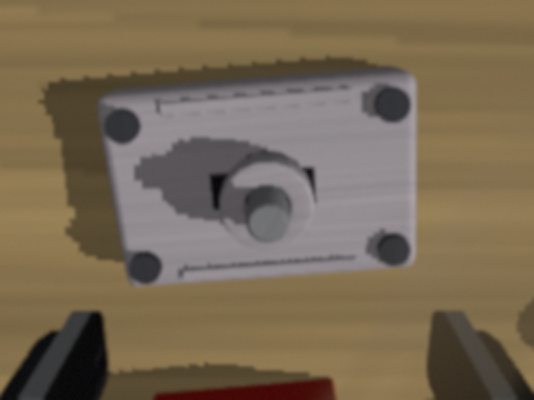

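The spacer is on the stud, which pokes through it at (266,215), and it rests on the ring. Next is the washer.

```bash
python3 - <<'E'
from h import *
t=pick([503.4,278.4],-2.5,50)
off=np.array([t[0]-503.3,0]); zb=t[2]; print(arm.read_force())
arm.move_straight([t[0],t[1],60],Q,vel=200); print("held",arm.read_grip_width(),arm.read_grip_force())
if arm.read_grip_force()>20:
    arm.reach([*(STUD+off),120],Q)
    print(off,zb,thread(off,82+zb,56+zb,force=5,zok=68+zb))
E
```

```text
hit False
grip 0.5743298219333274 50.722365975379944 [503.8 278.7  -1.3]
[-1.51272324 -0.70666549  4.14201302]
held 0.5772746350178559 51.8473282456398
try (0, 0) True [ 572.1 -196.4   55.9] [-0.5  0.5  3.6] 24.5917
[0.45888647 0.        ] -1.3081430305090964 True
```

```bash
python3 - <<'E'
from h import *
arm.open(); p=arm.read_tool_pos(); arm.move_straight([p[0],p[1],130],Q,vel=200); arm.wait(.1)
p,q=arm.read_tool_pos(),arm.read_ee_rot(); c=arm.read_camera("wrist"); cv2.imwrite("pics/s2.png",cv2.resize(c["frame"][100:300,183:450,::-1],(534,400),interpolation=cv2.INTER_CUBIC))
t=pick([469.3,122],5.5,60)
off=np.array([t[0]-469.0,0]); zb=t[2]
arm.move_straight([t[0],t[1],60],Q,vel=200); print("held",arm.read_grip_width(),arm.read_grip_force())
if arm.read_grip_force()>20:
    arm.reach([*(STUD+off),120],Q)
    print(off,zb,thread(off,82+zb,63.5+zb,force=5,zok=72+zb))
E
```

```text
hit False
grip 0.3853851760405309 60.178648084402084 [469.9 122.2   6. ]
held 0.3859093541938007 59.7324260417372
try (0, 0) True [ 572.6 -196.4   70.2] [ 1.6 -0.1  2. ] 32.025
[0.85038089 0.        ] 6.049208187676087 True
```

View pics/s2.png

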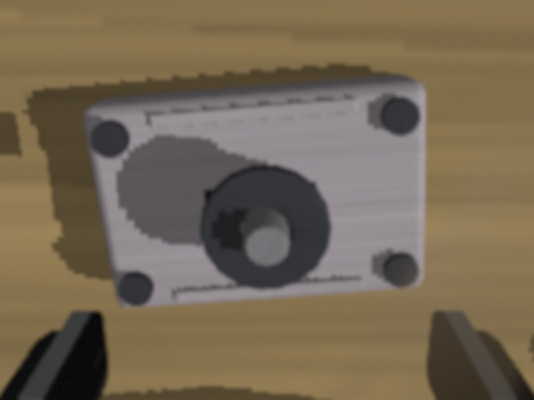

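The washer is on the stud (266,230), and the bushing rests on it with its underside at about 64 mm. I'll press the stack down in small steps while still holding the bushing.

```bash
python3 - <<'E'
from h import *
p=arm.read_tool_pos(); x,y=p[:2]; f0=arm.read_force(); z=p[2]-.5
for i in range(16):
    arm.move_straight([x,y,z],Q,vel=8,max_force=12); 
    f=arm.read_force(); a=arm.read_tool_pos(); print(round(z,1),np.round(a,2),np.round(f,1),round(arm.read_clock(),1))
    if f[2]>20 or a[2]<64: break
    z-=.6
E
```

```text
69.7 [ 572.66 -196.4    70.11] [-1.8  0.5  4.7] 32.3
69.1 [ 572.7  -196.42   69.5 ] [-0.5  0.5  5.6] 32.5
68.5 [ 572.69 -196.39   68.88] [-1.4  1.5  5.2] 32.8
67.9 [ 572.69 -196.38   68.28] [-1.6  1.1  4.7] 33.0
67.3 [ 572.67 -196.42   67.69] [-1.   0.6  6.4] 33.3
66.7 [ 572.67 -196.38   67.08] [-1.2  0.1  5.8] 33.5
66.1 [ 572.66 -196.37   66.45] [-0.9 -0.1  4.9] 33.8
65.5 [ 572.68 -196.41   65.99] [-1.6  0.1  5.9] 34.0
64.9 [ 572.72 -196.39   65.91] [-2.2  0.9  7.8] 34.3
64.3 [ 572.77 -196.42   65.9 ] [-4.   1.2 10.4] 34.5
63.7 [ 572.85 -196.39   65.85] [-5.2  1.5 13.3] 34.8
63.1 [ 572.93 -196.42   65.82] [-5.5  2.  15.5] 35.0
62.5 [ 572.96 -196.45   65.77] [-6.1  2.8 18.4] 35.3
61.9 [ 573.05 -196.42   65.73] [-6.4  1.8 22.3] 35.5
```

The force rises steeply with the bushing underside at about 59.7 mm, against 60 mm expected, so the stack is home. I'll release the push, let go and look.

```bash
python3 - <<'E'
from h import *
arm.move_straight([572.7,-196.4,65.4],Q,vel=20); print(arm.read_force()); arm.open(); arm.wait(.1)
arm.move_straight([572.7,-196.4,150],Q,vel=200); arm.wait(.2)
c=arm.read_camera("wrist"); s=arm.read_camera("side")
k=lambda f:cv2.resize(f[:,:,::-1],(400,300),interpolation=cv2.INTER_CUBIC)
cv2.imwrite("pics/end.png",np.hstack([k(c["frame"][100:300,183:450]),k(s["frame"][245:345,290:423])])); print(arm.read_clock())
E
```

```text
[-2.00541262  0.36028846  7.52393814]
37.3917
```

View pics/end.png

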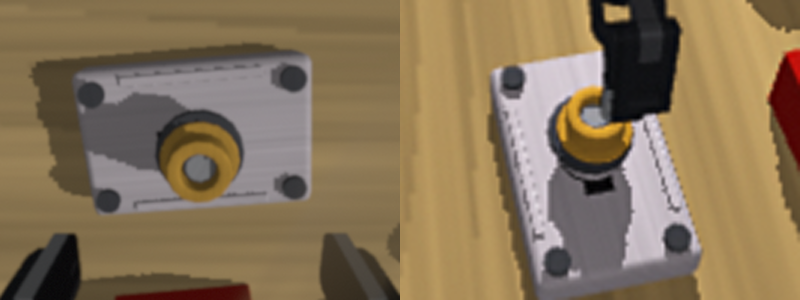

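The bushing sits upright with its flange down on the washer, at (200,165) in the left view and (595,130) in the right. The stud shows inside its bore, and the gripper is clear.

```bash
python3 -c "
from plant import arm
print(arm.finish_job())"
```

```text
the job is handed in; nothing more can be done
None
```

I threaded the spacer, washer and bushing (flange down) onto the stud in that order, pressed the stack home with about 22 N peak at the wrist, let go and handed the job in at about 37 s; no verdict came back.

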